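# Run a sample on the touch mixer

### The arm

A 7-joint arm with a two-finger parallel gripper is mounted at the origin on a cart in front of the work surface, level with it; the furniture and walls round the work are solid. World frame = base frame: x ahead of the robot, y to its left, z up, the work surface at z = 0. Lengths are in m, angles in rad, forces in N, time in s.
With the tool pointing down it reaches from about 0.35 to 0.9 m from the base axis. Payload 8.1 kg.
Tool frame: the origin (TCP) lies at the very end of the fingers, on their centre line; the grasp point (between the pads) lies 19 mm behind it (arm.tcp_to_grasp is the z of the grasp point in the tool frame, in m); z points along the fingers, y is the line along which they close (so a half turn about z gives the same grasp; the last joint's range is limited). The gripper opens to 92 mm and grips with 3 to 60 N. Pads are 19 mm wide; open, the fingers measure 130 mm over their backs; the gripper's body (75 mm by 190 mm) begins 47 mm behind the grasp point.
Start: joints at [-1.326, 0.434, 0.025, 1.573, -0.012, 1.134, -0.075], TCP at [0.213, 0.588, 0.227] pointing down, gripper open.
Joint ranges: [-2.62, 2.62], [-0.44, 2.09], [-1.27, 1.32], [0.08, 2.57], [-1.32, 4.46], [0.12, 2], [-2.74, 2.74]. Speed limits (rad/s): [2.22, 2.22, 3.01, 3.01, 3.14, 3.14, 3.14].

### API

Orientations are given as a rotation vector (axis times angle).
In Python, from cell import readout, vision, sign_off, arm gives the robot as it stands. The module is installed in compiled form; this text tells all that it offers.
- The arm moves only by the shell command python3 -m creep 'ROWS' [FORCE]. ROWS is JSON, a list of rows, each a list of 5 numbers: the shift along the tool's x, y, z in units of 4 cm (1.0 is 4 cm), then the turn about the tool's z in units of 4 degrees (1.0 is 4 degrees), then the opening, from 0 (shut) to 1 (fully open). A call has 1 to 12 rows; each row shifts and turns the commanded pose from where the row before left it, along the tool's axes as they then stand; what a row does not reach is not made up. A row lasts 1/8 s, in which the tool goes at most 62.5 mm and 10.7 degrees, less where a joint would pass 70% of its speed; a pose out of reach is approached as far as the arm can. A call with a number of a shift or a turn outside -1 to 1 is refused whole. A call with a gripper value outside its range is refused whole. The fingers move at their own pace and stop on an object; FORCE is the grip in N (left out, the last holds). Time passes only in rows, so rows that do not move let the fingers close. It gives the time, the measured TCP pose, the force, the opening and the grip force at its end, in the units of the state.
- readout.observe(): the state, without advancing time (a new reading comes with each control period).
- vision.get_image(name): name is "scene" or "side" or "wrist"; returns a dict with "pixels" (480x640x3 uint8, blue, green, red), "z_map" (480x640 float32, m along the optical axis (not along the pixel's ray), 0 where there is no reading), "camera_matrix" (3x3 intrinsics, pixels), "position" and "rotation" of the camera in the world. Camera axes: x right, y up, looking along -z (the intrinsics and any distortion apply to the point x, -y, -z); pixel columns grow to the right and rows downward; lengths in m; the calibration is good to about 2 mm. The wrist camera is an equidistant fisheye: a pixel r from the principal point sees the ray r / f radians off the axis. A picture is of the moment at which its call begins.
- sign_off(): hands the job in; it is judged then, once.
The state is a dict: "clock": time; "joints": joint angles; "dq": joint speeds; "joint_efforts": joint torques, N m; "position": TCP position; "ee_rot": TCP orientation; "force": force on the tool from outside, world axes, zero at the start; "ft_torque": the same for the moment, N m; "width": opening from 0.0 (shut) to 1.0 (fully open); "gripper_force": force on a finger pad.
Only numpy, scipy, OpenCV 4.12 (cv2) and the standard library are available. Lean on these libraries where they do the work, as an engineer would, in place of code of your own. Each camera call takes 0.05 s, during which the arm holds its last target. There are 200 camera calls.

### The job

Take the longest of the three capped tubes out of the small grey stand, gripping its thin glass lightly, with no more than about 20 N, and leave the other two tubes where they are. Set its foot in the black rubber cup on the white touch mixer and, with the tube upright in your grip, press the cup down until its rim is level with the rim of the grey collar round it, never all the way to the bottom. Keep it pressed like that for at least three seconds, and finish while still holding it there.

Things in the scene. Friction and masses are not known exactly. Their poses are not given: they have to be found in the camera images.
- long_tube_mid (a point): centre of the long capped sample tube, half-way up its 107 mm (longest of the three tubes in the stand; red cap, as one of the short ones has too). Round body 14.5 mm across, with a cap 20 mm across on its top 25 mm; z along the tube, towards the cap; yaw means nothing. It weighs 10 to 20 g. It stands upright in any of the three holes of the stand, its foot 6 mm above the worktop, its body bare from the stand's top (38 mm above the worktop) to the cap.
- long_tube_top (a point): top of the long tube's cap, 53.5 mm above its centre along the tube.
- short_tube_a_mid (a point): centre of a short capped tube, 86 mm long, body 12.5 mm across, in another hole of the stand; stays there.
- short_tube_b_mid (a point): centre of the other short capped tube, 79 mm long, body 12.5 mm across, in another hole of the stand; stays there.
- stand: grey plastic bench block, 56 (x) x 190 (y) x 38 mm high, fixed to the worktop; origin at the centre of its underside. Three round holes 17 mm wide and 32 mm deep in a row along its y axis, 65 mm apart, the middle one over the origin. It stands to the left or to the right, the mixer on the other side.
- mixer: white touch mixer, fixed to the worktop: case 125 (x) x 108 (y) x 60 mm high, with a control panel and dial on its front (-x); origin at the centre of its underside. In the middle of its top is a round grey collar 26 mm high and up to 62 mm wide, and in the collar a black rubber cup.
- collar_rim (a point): centre of the collar's upper rim, 86 mm above the worktop, over the mixer's origin; the rim is 42 mm wide inside. It does not move.
- cup_floor (a point): centre of the inner floor of the rubber cup; moves with the cup. The cup is open above: rim 38 mm wide outside, hollow 29 mm wide at the rim and 23 mm at the floor, 14 mm deep. At rest its rim is 8 mm above the collar's rim and its floor 80 mm above the worktop.
- cup (a joint): how far the cup is pressed down, in m: 0 at rest (rim 8 mm above the collar's rim), 0.008 when the rims are level, 0.016 at the bottom stop. A spring pushes it up: 2 N at rest, rising by 0.4 N per mm (5.2 N when level, 8.4 N at the bottom); it comes back up when the push ends.

How it is judged:
On the way, in this order (a step that is already met when the one before it is completed fails the run):
1. the long tube is held in the fingers, clear above the stand (height (world z) of long_tube_mid above 0.115 m and contact force between the fingers and long_tube above 0.5 N and contact force between long_tube and stand below 0.1 N), for 0.2 s.
2. the upright, gripped tube keeps the cup's rim level with the collar's, for 3 s (value of joint cup between 0.005 and 0.011 m and contact force between long_tube and cup above 1.5 N and contact force between the fingers and long_tube above 1 N and horizontal distance between long_tube_mid and cup_floor below 0.015 m and z of cup_floor in the frame of long_tube_mid between -0.06 and -0.045 m and angle between long_tube_mid's own z axis and vertical below 0.2 rad and z of the grasp point in the frame of long_tube_top below 0 m and contact force between each of the arm, the fingers and cup below 0.3 N and contact force between long_tube and stand below 0.1 N), for 3 s.
At the end, for the whole second after the job is handed in: The gripped, upright (0.2 rad) long tube stands on the cup floor and presses the cup (over 1.5 N) to 5 to 11 mm of travel, level within 3 mm; the robot does not touch the cup. The short tubes stand within 12 mm of their starts. Held 3 s and on to the end (all of step 2 and angle between each of short_tube_a_mid, short_tube_b_mid's own z axis and vertical below 0.2 rad and distance of each of short_tube_a_mid, short_tube_b_mid from where it was at the start of the episode below 0.012 m); the arm keeps its last pose, push and grip.
It fails at once if the tube is squeezed with more than 25 N a finger (contact force between the fingers and long_tube above 50 N).
It fails at once if the cup is driven to its bottom (value of joint cup above 0.0148 m).
It fails at once if a short tube is pulled out or tipped (distance of any of short_tube_a_mid, short_tube_b_mid from where it was at the start of the episode above 0.025 m).
It also fails if it takes over 48 s, if anything falls off the work surface, if the arm or the gripper's body presses on something with over 40 N, if the wrist force passes 120 N, or if a joint passes its speed limit or range.

## Working session

There is one attempt and no reset: what is moved stays moved. The work goes in short steps, Python scripts to look and compute and a shell command to move; the robot and the scene stay as the last step left them, time stands still between calls to the robot, and variables do not carry over. Pictures are saved under pics/ and viewed, at most 10 in all, crops included, and the job is handed in when it is done.

```bash
mkdir -p pics; cat > h.py <<'E'
import numpy as np, cv2
from scipy.spatial.transform import Rotation as R
from cell import readout, vision, arm
def grab(n):
    im=vision.get_image(n); np.save(f'/tmp/{n}.npy',im,allow_pickle=True); return im
def load(n): return np.load(f'/tmp/{n}.npy',allow_pickle=True).item()
def world(im,u,v,z=None):
    K=np.array(im['camera_matrix']);z=im['z_map'][v,u] if z is None else z
    p=np.array([(u-K[0,2])/K[0,0]*z,-(v-K[1,2])/K[1,1]*z,-z])
    return np.array(im['rotation'])@p+np.array(im['position'])
def cloud(im):
    K=np.array(im['camera_matrix']);z=im['z_map'];v,u=np.mgrid[:480,:640]
    p=np.stack([(u-K[0,2])/K[0,0]*z,-(v-K[1,2])/K[1,1]*z,-z],-1)
    P=p@np.array(im['rotation']).T+np.array(im['position']); P[z<=0]=np.nan; return P
E
python3 - <<'E'
from h import *
s=readout.observe(); print({k:np.round(v,3) for k,v in s.items()}, arm.tcp_to_grasp)
print(R.from_rotvec(s['ee_rot']).as_matrix().round(3))
for n in('scene','side'):
    im=grab(n); cv2.imwrite(f'pics/{n}0.png',im['pixels']); print(n,{k:np.round(im[k],3) for k in('camera_matrix','position','rotation')},[k for k in im])
E
```

```text
{'clock': np.float64(0.0), 'joints': array([-1.326,  0.435,  0.025,  1.574, -0.012,  1.134, -0.075]), 'dq': array([-0.001,  0.001, -0.001,  0.   , -0.   , -0.001, -0.001]), 'joint_efforts': array([ 1.0000e-03, -6.6785e+01,  9.8600e-01, -3.1446e+01, -6.0000e-02,
        4.3000e-02,  0.0000e+00]), 'position': array([0.213, 0.587, 0.226]), 'ee_rot': array([-5.440e-01, -3.094e+00,  2.000e-03]), 'force': array([-0.38 , -0.059,  0.596]), 'ft_torque': array([-0.022,  0.035, -0.012]), 'gripper_force': np.float64(0.0), 'width': np.float64(0.998)} -0.0188
[[-0.94   0.341 -0.   ]
 [ 0.341  0.94  -0.002]
 [-0.    -0.002 -1.   ]]
scene {'camera_matrix': array([[444.561,   0.   , 319.784],
       [  0.   , 444.561, 235.713],
       [  0.   ,   0.   ,   1.   ]]), 'position': array([-0.136,  0.317,  0.547]), 'rotation': array([ 0.623, -1.04 , -1.807])} ['pixels', 'z_map', 'camera_matrix', 'position', 'rotation']
side {'camera_matrix': array([[557.633,   0.   , 311.949],
       [  0.   , 557.633, 246.984],
       [  0.   ,   0.   ,   1.   ]]), 'position': array([0.3  , 0.815, 0.782]), 'rotation': array([ 0.178, -1.278, -2.623])} ['pixels', 'z_map', 'camera_matrix', 'position', 'rotation']
```

View pics/scene0.png

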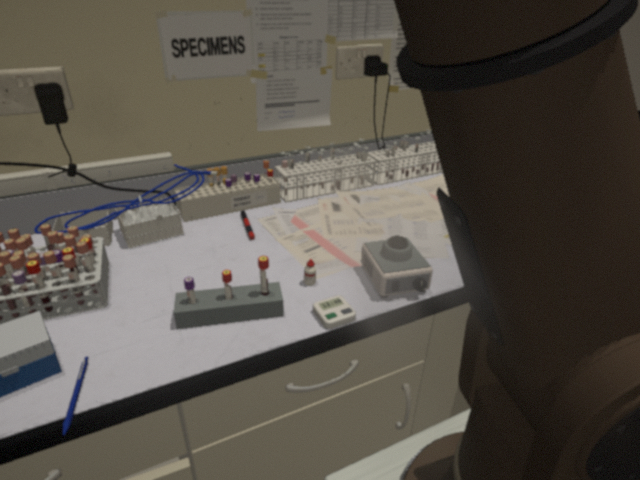

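View pics/side0.png

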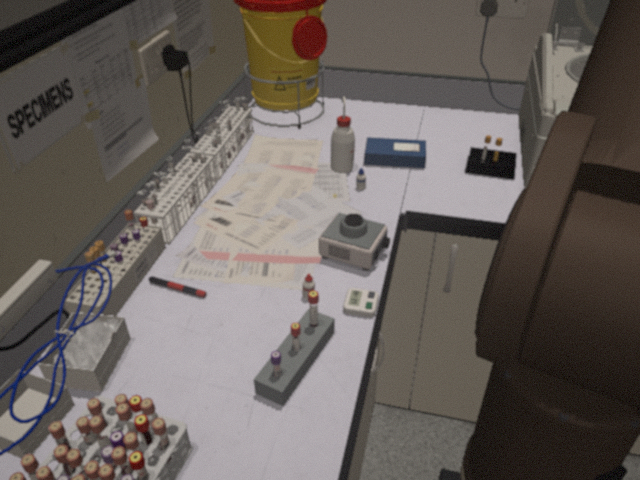

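The long tube stands in the hole nearest the mixer: its cap is at scene (264,262) and side (314,297). The mixer's cup is at scene (398,243) and side (353,223).

```bash
sed -i "s/np.array(im\['rotation'\])/R.from_rotvec(im['rotation']).as_matrix()/g" h.py
cat > m.py <<'E'
from h import *
for n,box_s,box_m in(('scene',(165,240,290,335),(355,225,440,305)),('side',(245,280,345,410),(315,205,395,275))):
    im=load(n);P=cloud(im)
    a,b,c,d=box_s; Q=P[b:d,a:c].reshape(-1,3)
    top=Q[abs(Q[:,2]-.038)<.004]; r=cv2.minAreaRect(top[:,:2].astype(np.float32)*1000); print(n,'stand top',len(top),np.round(r[0],1),np.round(r[1],1),r[2])
    t=Q[Q[:,2]>.06]
    _,lab,cen=cv2.kmeans(t.astype(np.float32),3,None,(3,50,1e-4),5,cv2.KMEANS_PP_CENTERS)
    for i in range(3):
        q=t[lab[:,0]==i]; print('tube',len(q),q.mean(0).round(4),'zmax',np.nanpercentile(q[:,2],[50,98]).round(4))
    a,b,c,d=box_m; Q=P[b:d,a:c].reshape(-1,3)
    top=Q[abs(Q[:,2]-.06)<.004]; r=cv2.minAreaRect(top[:,:2].astype(np.float32)*1000); print('case top',len(top),np.round(r[0],1),np.round(r[1],1),r[2])
    q=Q[Q[:,2]>.07]; print('cup pts',len(q),q.mean(0).round(4),((q.min(0)+q.max(0))/2).round(4),q.min(0).round(4),q.max(0).round(4))
    for nm,uv in dict(scene={'cap':(264,262),'cup':(398,243)},side={'cap':(314,297),'cup':(353,223)})[n].items(): print(nm,world(im,*uv).round(4))
E
python3 m.py
```

```text
scene stand top 2025 [501.3 176.4] [190.   60.9] 75.40608215332031
tube 237 [0.4811 0.1155 0.0929] zmax [0.0983 0.1137]
tube 144 [0.513  0.24   0.0761] zmax [0.0773 0.0855]
tube 139 [0.4976 0.1775 0.0822] zmax [0.0844 0.0932]
case top 1145 [ 462.4 -156.2] [103.6 121.7] 79.46250915527344
cup pts 535 [ 0.4566 -0.1529  0.0833] [ 0.4622 -0.1569  0.0826] [ 0.4341 -0.1848  0.07  ] [ 0.4903 -0.1289  0.0953]
cap [0.4774 0.1139 0.1091]
cup [ 0.473  -0.1683  0.0785]
side stand top 2268 [500.6 137.4] [275.6  89.8] 86.75435638427734
tube 234 [0.4857 0.118  0.0942] zmax [0.0991 0.1154]
tube 143 [0.5175 0.243  0.0794] zmax [0.0818 0.0873]
tube 148 [0.5018 0.1798 0.0833] zmax [0.0869 0.0947]
case top 904 [ 465.7 -156.5] [107.  124.9] 78.96871948242188
cup pts 471 [ 0.4647 -0.1497  0.0841] [ 0.4662 -0.1533  0.084 ] [ 0.4368 -0.1801  0.07  ] [ 0.4956 -0.1264  0.0981]
cap [0.4824 0.12   0.1105]
cup [ 0.4629 -0.1412  0.0918]
```

```bash
python3 -m creep '[[-0.87,-0.74,0,0,1],[-0.87,-0.74,0,0,1],[-0.87,-0.74,0,0,1],[-0.87,-0.74,0,0,1],[-0.87,-0.74,0,0,1],[-0.87,-0.74,0,0,1],[-0.87,-0.74,0,0,1],[-0.87,-0.74,0,0,1],[-0.87,-0.74,0,0,1],[-0.87,-0.74,0,0,1],[-0.87,-0.74,0,0,1],[-0.87,-0.74,0,0,1]]'
python3 -m creep '[[0,0,0,1,1],[0,0,0,1,1],[0,0,0,1,1],[0,0,0,1,1],[0,0,0,1,1],[0,0,0,1,1],[0,0,0,1,1],[0,0,0,1,1],[0,0,0,1,1],[0,0,0,1,1],[0,0,0,1,1],[0,0,0,1,1]]'
python3 -m creep '[[0,0,0,1,1],[0,0,0,1,1],[0,0,0,1,1],[0,0,0,1,1],[0,0,0,1,1],[0,0,0,1,1],[0,0,0,1,1],[0,0,0,1,1],[0,0,0,1,1],[0,0,0,0,1]]'
python3 - <<'E'
from h import *
s=readout.observe(); print(s['clock'],s['position'],s['joints'].round(2)); print(R.from_rotvec(s['ee_rot']).as_matrix().round(3))
im=grab('wrist'); cv2.imwrite('pics/w1.png',im['pixels']); print(im['camera_matrix'],im['position'],im['rotation'])
E
```

```text
clock: 1.6
position: [0.4849, 0.1099, 0.2266]
ee_rot: [-0.544, -3.094, -0.0]
force: [0.2, 0.9, -1.1]
width: 1.0
gripper_force: 0.0
clock: 3.1
position: [0.4842, 0.1112, 0.2264]
ee_rot: [-1.758, -2.603, 0.001]
force: [0.4, -0.9, 0.1]
width: 1.001
gripper_force: 0.0
clock: 4.35
position: [0.4843, 0.1113, 0.2265]
ee_rot: [-2.474, -1.936, 0.001]
force: [0.1, 0.5, -0.1]
width: 1.001
gripper_force: 0.0
4.35 [0.48430036 0.11130633 0.22651105] [-0.76  0.24  0.53  1.91 -0.14  1.03 -0.42]
[[ 0.24   0.971 -0.   ]
 [ 0.971 -0.24  -0.   ]
 [-0.    -0.    -1.   ]]
[[371.64829954   0.         321.89492126]
 [  0.         371.64829954 235.70236911]
 [  0.           0.           1.        ]] [0.50109708 0.17904818 0.38377728] [-0.26220619  0.03243383 -0.24088728]
```

View pics/w1.png

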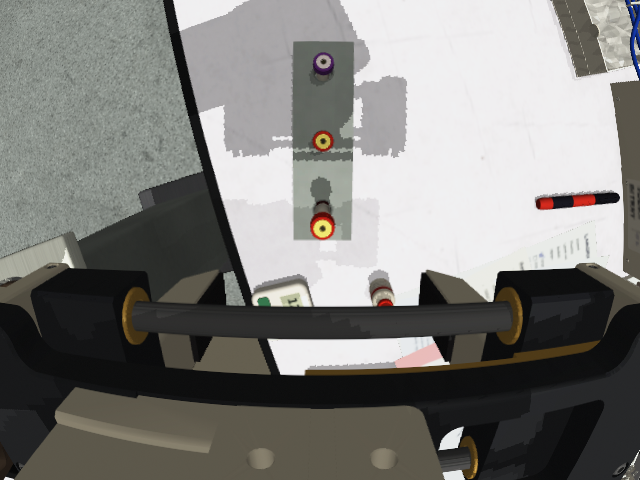

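The wrist view shows the long tube's cap at (322,228), the middle cap at (322,140) and the purple cap at (323,62). I'll turn these into positions at the known cap heights.

```bash
cat >> h.py <<'E'
def fish(im,u,v,h):
    K=im['camera_matrix'];x,y=u-K[0,2],v-K[1,2];r=np.hypot(x,y);t=r/K[0,0]
    d=np.array([np.sin(t)*x/r,-np.sin(t)*y/r,-np.cos(t)]) if r>0 else np.array([0,0,-1.])
    d=R.from_rotvec(im['rotation']).apply(d);c=np.array(im['position']);return c+d*(h-c[2])/d[2]
E
python3 - <<'E'
from h import *
im=load('wrist'); s=readout.observe()
for uv,h in(((322,228),.113),((322.5,140.5),.092),((323,62.5),.085)): print(fish(im,*uv,h).round(4))
p=fish(im,322,228,.113)
print('tool d',R.from_rotvec(s['ee_rot']).inv().apply(np.r_[p[:2],.051]-s['position'])/.04)
# stand edges at z=.038
for u,v in((293,42),(353,42),(293,240),(352,240)): print(fish(im,u,v,.038).round(4))
E
```

```text
[0.4849 0.1139 0.113 ]
[0.5009 0.1769 0.092 ]
[0.5165 0.2384 0.085 ]
tool d [6.92155980e-02 7.31529029e-04 4.38854821e+00]
[0.497  0.2743 0.038 ]
[0.5507 0.2611 0.038 ]
[0.4503 0.091  0.038 ]
[0.5058 0.0773 0.038 ]
```

```bash
python3 -m creep '[[0.07,0,0.5,0,1],[0,0,0.7,0,1],[0,0,0.7,0,1],[0,0,0.7,0,1],[0,0,0.7,0,1],[0,0,0.5,0,1],[0,0,0.4,0,1],[0,0,0.19,0,1],[0,0,0,0,1],[0,0,0,0,1]]'
python3 - <<'E'
from h import *
im=grab('scene'); cv2.imwrite('pics/s2.png',cv2.resize(im['pixels'][200:340,150:330],None,fx=4,fy=4,interpolation=cv2.INTER_CUBIC))
E
```

```text
clock: 5.65
position: [0.4857, 0.1141, 0.0517]
ee_rot: [2.474, 1.936, 0.002]
force: [0.5, -0.6, -0.3]
width: 1.001
gripper_force: 0.0
```

View pics/s2.png

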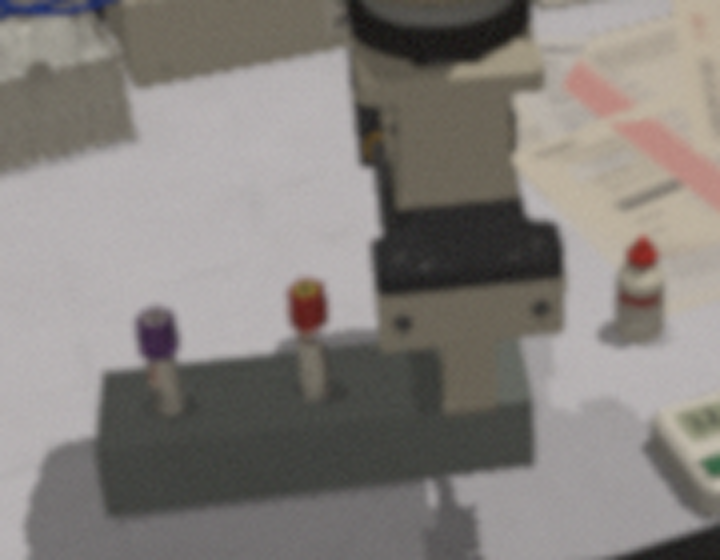

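The gripper straddles the long tube at crop (470,350). The short tubes, at (160,360) and (308,340), haven't moved. I'll close lightly.

```bash
python3 -m creep '[[0,0,0,0,0.5],[0,0,0,0,0.3],[0,0,0,0,0.2],[0,0,0,0,0.1],[0,0,0,0,0],[0,0,0,0,0],[0,0,0,0,0],[0,0,0,0,0],[0,0,0,0,0],[0,0,0,0,0]]' 15
```

```text
clock: 6.95
position: [0.4852, 0.114, 0.0511]
ee_rot: [2.474, 1.936, -0.0]
force: [0.1, -0.5, -0.3]
width: 0.15
gripper_force: 15.0
```

```bash
python3 -m creep '[[0,0,-0.2,0,0],[0,0,-0.3,0,0],[0,0,-0.5,0,0],[0,0,-0.5,0,0],[0,0,-0.5,0,0],[0,0,-0.5,0,0],[0,0,-0.3,0,0],[0,0,-0.2,0,0],[0,0,0,0,0],[0,0,0,0,0],[0,0,0,0,0]]'
python3 - <<'E'
from h import *
s=readout.observe(); p=np.array(s['position'])
print('tool d',R.from_rotvec(s['ee_rot']).inv().apply(np.r_[.464,-.157,p[2]]-p)/.04)
im=grab('wrist'); cv2.imwrite('pics/w2.png',im['pixels'])
E
```

```text
clock: 8.32
position: [0.4849, 0.1139, 0.1706]
ee_rot: [-2.474, -1.935, 0.002]
force: [-1.1, 0.8, -0.1]
width: 0.147
gripper_force: 15.0
tool d [-6.69798305e+00  1.12424492e+00  3.79553214e-03]
```

View pics/w2.png

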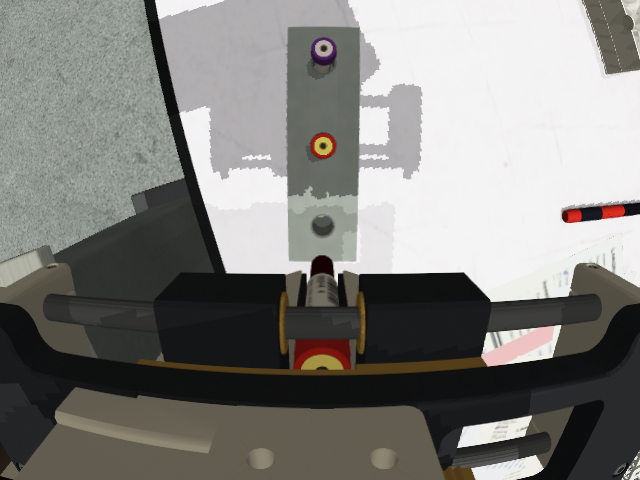

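The tube is held upright between the pads (cap at (322,355), foot at (322,262)), and its hole at (322,225) is empty. I'll pass over the mixer by about 9 cm so the wrist camera can see the cup.

```bash
python3 -m creep '[[-0.4,0.1,-0.25,0,0],[-0.8,0.1,0,0,0],[-0.9,0.1,0,0,0],[-0.9,0.1,0,0,0],[-0.9,0.1,0,0,0],[-0.9,0.1,0,0,0],[-0.9,0.1,0,0,0],[-0.9,0.1,0,0,0],[-0.9,0.1,0,0,0],[-0.8,0.1,0,0,0],[-0.5,0.1,0,0,0],[0,0,0,0,0]]'
python3 -m creep '[[0,0,0,0,0],[0,0,0,0,0]]'
python3 - <<'E'
from h import *
im=grab('wrist'); cv2.imwrite('pics/w3.png',im['pixels'])
E
```

```text
clock: 9.88
position: [0.4422, -0.2409, 0.1818]
ee_rot: [2.478, 1.93, -0.0]
force: [-0.5, -0.1, -0.3]
width: 0.154
gripper_force: 15.0
clock: 10.12
position: [0.4432, -0.2373, 0.1812]
ee_rot: [-2.473, -1.937, -0.001]
force: [0.0, 0.2, -0.0]
width: 0.15
gripper_force: 15.0
```

View pics/w3.png

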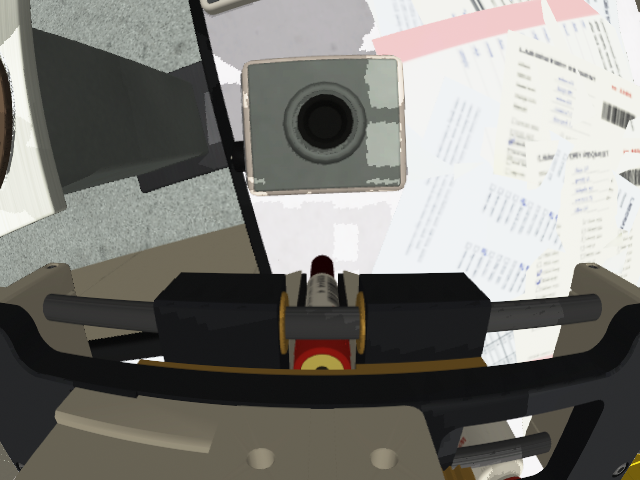

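The cup is in view at about (325,121). I'll enlarge it for the exact centre.

```bash
python3 - <<'E'
from h import *
im=load('wrist'); c=im['pixels'][70:170,270:380]; c=cv2.convertScaleAbs(cv2.resize(c,None,fx=5,fy=5,interpolation=cv2.INTER_CUBIC),alpha=2)
cv2.imwrite('pics/w3c.png',c)
E
```

```text
(no output)
```

View pics/w3c.png

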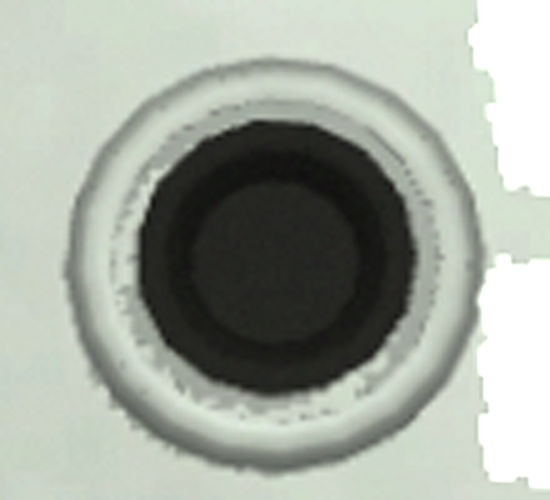

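```bash
python3 - <<'E'
from h import *
im=load('wrist'); s=readout.observe(); p=np.array(s['position'])
a=fish(im,325.3-.4,121.4-.4,.094);b=fish(im,324.7-.4,122.3-.4,.080); print(a.round(4),b.round(4))
print('width',np.linalg.norm(fish(im,297.6,121.4,.094)-fish(im,353,121.4,.094)))
c=(a+b)/2; print(p,'tool d',R.from_rotvec(s['ee_rot']).inv().apply(np.r_[c[:2],p[2]]-p)/.04)
print('foot guess px', fish(im,322,258,p[2]-.045).round(4))
E
```

```text
[ 0.4645 -0.1592  0.094 ] [ 0.4642 -0.1592  0.08  ]
width 0.03597889183239341
[ 0.44333012 -0.23735748  0.18117826] tool d [2.02279951e+00 4.14991672e-02 9.16135915e-04]
foot guess px [ 0.4438 -0.2354  0.1362]
```

```bash
python3 -m creep '[[0.4,0.04,0,0,0],[0.6,0,0,0,0],[0.6,0,0,0,0],[0.42,0,0,0,0],[0,0,0,0,0],[0,0,0.2,0,0],[0,0,0.3,0,0],[0,0,0.3,0,0],[0,0,0.2,0,0],[0,0,0.1,0,0],[0,0,0,0,0],[0,0,0,0,0]]'
python3 - <<'E'
from h import *
im=grab('scene'); cv2.imwrite('pics/s3.png',cv2.resize(im['pixels'][150:310,340:460],None,fx=3.7,fy=3.7,interpolation=cv2.INTER_CUBIC))
E
```

```text
clock: 11.68
position: [0.4644, -0.1603, 0.1374]
ee_rot: [2.474, 1.935, 0.001]
force: [-0.4, 0.5, 0.2]
width: 0.155
gripper_force: 15.0
```

View pics/s3.png

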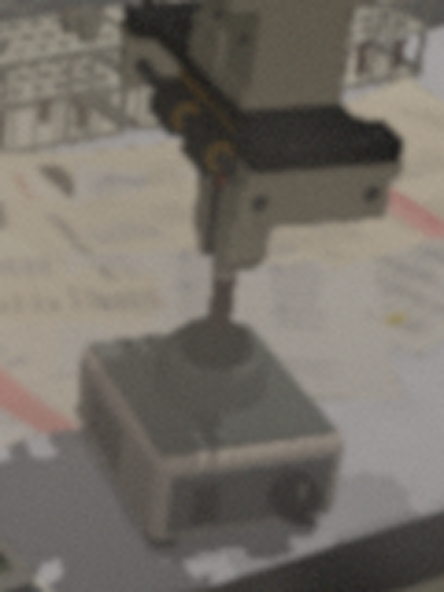

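The foot is entering the cup at crop (222,330). I'll descend gently and watch the force.

```bash
python3 -m creep '[[0,0,0.1,0,0],[0,0,0.1,0,0],[0,0,0.05,0,0],[0,0,0,0,0],[0,0,0,0,0]]'
python3 -m creep '[[0,0,0.05,0,0],[0,0,0.05,0,0],[0,0,0,0,0],[0,0,0,0,0]]'; python3 -m creep '[[0,0,0.05,0,0],[0,0,0.05,0,0],[0,0,0,0,0],[0,0,0,0,0]]'
```

```text
clock: 12.35
position: [0.4642, -0.1602, 0.1271]
ee_rot: [2.474, 1.936, 0.0]
force: [-0.0, -0.2, -1.0]
width: 0.152
gripper_force: 15.0
clock: 12.85
position: [0.4644, -0.1602, 0.1232]
ee_rot: [2.474, 1.936, 0.0]
force: [0.6, -0.7, 2.2]
width: 0.154
gripper_force: 15.0
clock: 13.35
position: [0.4643, -0.1602, 0.1192]
ee_rot: [2.474, 1.936, 0.0]
force: [-1.0, 0.3, 3.3]
width: 0.155
gripper_force: 15.0
```

```bash
python3 -m creep '[[0,0,0.05,0,0],[0,0,0,0,0],[0,0,0,0,0],[0,0,0,0,0]]'
python3 - <<'E'
from h import *
f=[];z=[]
for i in range(16):
    im=grab('scene') if i%2 else grab('side'); s=readout.observe(); f.append(s['force']);z.append(s['position'][2])
print(np.mean(f,0),np.std(f,0)/4,np.mean(z))
for n,(a,b,c,d) in dict(scene=(375,225,425,265),side=(330,200,380,240)).items():
    im=load(n);P=cloud(im)[b:d,a:c].reshape(-1,3);g=im['pixels'][b:d,a:c].reshape(-1,3).max(1)
    r=np.hypot(P[:,0]-.4644,P[:,1]+.1592)
    for lo,hi in((.015,.0185),(.0215,.025)):
        q=P[(r>lo)&(r<hi)&(P[:,2]<.1)&(P[:,2]>.07)]; print(n,lo,len(q),np.percentile(q[:,2],[25,50,75]).round(4))
s=load('side');c=load('scene')
A=cv2.resize(c['pixels'][205:285,350:430],(400,400),interpolation=cv2.INTER_CUBIC);B=cv2.resize(s['pixels'][190:270,310:390],(400,400),interpolation=cv2.INTER_CUBIC)
cv2.imwrite('pics/both.png',cv2.convertScaleAbs(np.hstack([A,B]),alpha=1.6))
E
```

```text
clock: 13.85
position: [0.4643, -0.1602, 0.1172]
ee_rot: [2.474, 1.935, 0.0]
force: [0.7, -0.4, 5.3]
width: 0.158
gripper_force: 15.0
[ 1.05395656 -0.11680769  4.59001746] [0.10541639 0.12700319 0.15213809] 0.11717032271696068
scene 0.015 53 [0.0841 0.0851 0.0859]
scene 0.0215 92 [0.0837 0.0848 0.086 ]
side 0.015 39 [0.0849 0.0857 0.0871]
side 0.0215 66 [0.0827 0.0851 0.0868]
```

View pics/both.png

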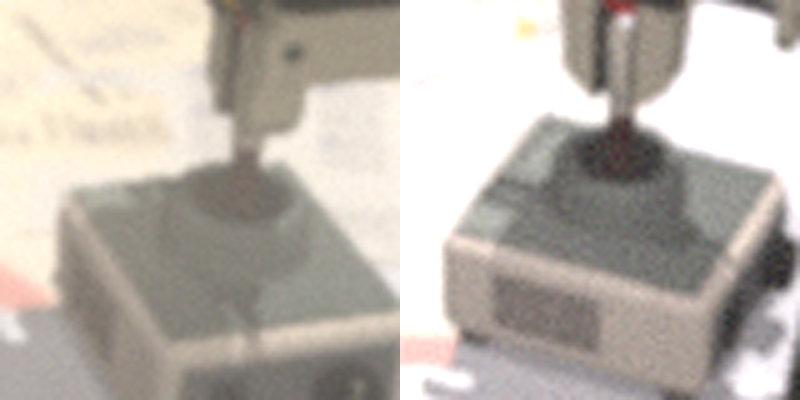

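The tube stands upright in the cup, the cup and collar rims are level at about 0.085–0.086 m, and the force of about 4.7 N matches roughly 7–8 mm of travel. I'll hold, then hand in.

```bash
for i in 1 2 3; do python3 -m creep '[[0,0,0,0,0],[0,0,0,0,0],[0,0,0,0,0],[0,0,0,0,0],[0,0,0,0,0],[0,0,0,0,0],[0,0,0,0,0],[0,0,0,0,0],[0,0,0,0,0],[0,0,0,0,0],[0,0,0,0,0],[0,0,0,0,0]]' | grep -E 'clock|pos|force'; done
python3 - <<'E'
from cell import sign_off
print(sign_off())
E
```

```text
clock: 16.15
position: [0.4642, -0.1602, 0.1171]
force: [2.2, -0.2, 4.7]
gripper_force: 15.0
clock: 17.65
position: [0.4642, -0.1602, 0.1171]
force: [1.5, -1.3, 4.9]
gripper_force: 15.0
clock: 19.15
position: [0.4642, -0.1602, 0.1171]
force: [2.2, -0.4, 4.4]
gripper_force: 15.0
the job is handed in; nothing more can be done
None
```

The job is handed in with the long tube, gripped at 15 N, still holding the cup pressed about 7–8 mm (rims level by camera and force) after more than 5 s; the short tubes were not touched, and the hand-in call gave no pass or fail result.

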